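# Grade the blue paint jars along the ledge

## Robot

A 7-joint arm with a two-finger parallel gripper is mounted at the origin on the work surface. World frame = base frame: x ahead of the robot, y to its left, z up, the work surface at z = 0. Lengths are in m, angles in rad, forces in N, time in s.
With the tool pointing down it reaches from about 0.425 to 0.925 m from the base axis. Payload 6.8 kg.
Tool frame: the origin (TCP) lies on the centre line of the jaws, within the pads' length; the fingertips stand 14 mm ahead of it and the grasp point (between the pads) lies 5 mm behind it (r.nose_length is the distance from the TCP to the fingertips, in m); z points along the fingers, y is the direction in which the jaws open and shut (so a half turn about z gives the same grasp; the last joint's range is limited). The gripper opens to 85 mm and grips with 20 to 120 N. Pads are 22 mm wide; open, the fingers measure 114 mm over their backs; the gripper's body (76 mm by 85 mm) begins 54 mm behind the grasp point. The pads swing forward as they close: fully open they stand 13 mm farther back than shut.
Start: joints at [1.103, 0.477, 0.022, 1.555, -0.011, 1.109, -0.083], TCP at [0.238, -0.632, 0.245] pointing down, gripper open.
Joint ranges: [-2.96, 2.96], [-0.34, 2.1], [-1.41, 1.46], [0.24, 2.44], [-1.37, 4.51], [0.17, 1.92], [-2.96, 2.96]. Speed limits (rad/s): [2.39, 2.39, 3.14, 3.14, 3.14, 3.14, 3.14].

## Interface

Orientations are given as a rotation vector (axis times angle).
In Python, from bench import r, imaging, look_for, outline_of gives the robot as it stands. The module is installed in compiled form; this text tells all that it offers.
- The arm moves only by the tool carry_out, never from a script. Its arguments are lists of equal length, an entry for each row: "offset": the shift along the tool's x, y, z as a fraction of full scale, a list of three; "turn": the turn, a rotation vector about the tool's x, y, z as a fraction of full scale, a list of three. A call has 1 to 8 rows; each row is the pose to reach, as a shift and turn from the pose commanded when the call began, along the tool's axes at that moment; what a row does not reach only later rows make up. Full scale, the value 1, is 0.5 m for a shift and 1.5 rad for a turn. A row lasts 1/10 s, in which the tool goes at most 50 mm and 8.59 degrees, less where a joint would pass 70% of its speed; a pose out of reach is approached as far as the arm can. A call with a number of a shift or a turn outside -1 to 1 is refused whole. A call with a gripper value outside its range is refused whole. "hand" is the closure, from 0 (fully open) to 1 (shut), set as the call begins (left out, the last holds). The fingers move at their own pace and stop on an object; "force" is the grip in N (left out, the last holds). Time passes only in rows, so rows that repeat a pose let the fingers close. It gives the time, the measured TCP pose, the force and the opening at its end, in the units of the state.
- r.get_obs(): the state, without advancing time (a new reading comes with each control period).
- imaging.grab_frame(name): name is "scene" or "top" or "wrist"; returns a dict with "pixels" (400x640x3 uint8, red, green, blue), "fx", "fy", "cx", "cy" (pixels), "k1" (the pictures are not rectified: a ray, as slopes to the right and down, at radius r is drawn at 1 + k1 r^2 times it, then the intrinsics apply), "R" (3x3) and "t" (3): a world point X has camera coordinates R X + t. Camera axes: x right, y down, z forward; pixel columns grow to the right and rows downward; lengths in m; the calibration is good to about 2 mm. A picture is of the moment at which its call begins. There is no depth.
- r.hand_in(): hands the job in, once; it reports no verdict.
Trained networks look in the newest picture that a camera, given by its name, has taken for a name from the list of things; names that differ only in an ending like _2 or _b are one class to them, and where a whole thing is asked for, a point or a joint stands for the part that bears it (a point fixed in the world has none). Each returns a list of dicts, best first, with "score" (0 to 1); they miss things now and then, are a little off and sometimes report something else, mostly with a low value. They report only what shows in the picture. A call takes as long as a camera call. They do not tell look-alikes from the thing itself.
- look_for(query, camera): "xyz" ([x, y, z] in m, in the coordinates of the camera as it stood for that picture, good to about 4 mm: the middle of the surface that is visible of it).
- outline_of(query, camera): "region" (400x640 bool, what is visible of it).
The state is a dict: "clock": time; "joints": joint angles; "qvel": joint speeds; "tau": joint torques, N m; "tcp_pos": TCP position; "orientation": TCP orientation; "contact_force": force on the tool from outside, world axes, zero at the start; "moment": the same for the moment, N m; "grip_width": finger opening in m.
Only numpy, scipy, OpenCV 4.12 (cv2) and the standard library are available. Lean on these libraries where they do the work, as an engineer would, in place of code of your own. Each camera call takes 0.05 s, during which the arm holds its last target. There are 200 camera calls.

## Task

Set the four blue paint jars on the four round marks of the wooden ledge, one to a mark and well centred, graded in shade from the palest next to the white jar to the darkest next to the black jar. Keep every jar upright, and leave the white, black, red and yellow jars and the roll of tape where they are.

Things in the scene. Friction and masses are not known exactly. Their poses are not given: they have to be found in the camera images.
- pale_jar: Palest blue (almost ice blue): a closed round paint jar, straight sides, 48 mm diameter, 56 mm tall, 70 to 120 g, with a coloured lid as wide as the jar and a plain paper band round its side; starts standing on the table between robot and ledge, at least 80 mm from its left and right neighbours, centre to centre. Origin at the centre of its underside, z up through the lid.
- sky_jar: Sky blue, the second palest: a closed round paint jar, straight sides, 48 mm diameter, 56 mm tall, 70 to 120 g, with a coloured lid as wide as the jar and a plain paper band round its side; starts standing on the table between robot and ledge, at least 80 mm from its left and right neighbours, centre to centre. Origin at the centre of its underside, z up through the lid.
- royal_jar: Strong royal blue, the second darkest: a closed round paint jar, straight sides, 48 mm diameter, 56 mm tall, 70 to 120 g, with a coloured lid as wide as the jar and a plain paper band round its side; starts standing on the table between robot and ledge, at least 80 mm from its left and right neighbours, centre to centre. Origin at the centre of its underside, z up through the lid.
- navy_jar: Very dark navy blue, the darkest of the four blues: a closed round paint jar, straight sides, 48 mm diameter, 56 mm tall, 70 to 120 g, with a coloured lid as wide as the jar and a plain paper band round its side; starts standing on the table between robot and ledge, at least 80 mm from its left and right neighbours, centre to centre. Origin at the centre of its underside, z up through the lid.
- white_jar: White: a closed round paint jar, straight sides, 48 mm diameter, 56 mm tall, 70 to 120 g, with a coloured lid as wide as the jar and a plain paper band round its side; already stands on one end of the ledge (either end, 180 mm from its middle). Stays where it is. Origin at the centre of its underside, z up through the lid.
- black_jar: Black: a closed round paint jar, straight sides, 48 mm diameter, 56 mm tall, 70 to 120 g, with a coloured lid as wide as the jar and a plain paper band round its side; already stands on the other end of the ledge, 180 mm from its middle. Stays where it is. Origin at the centre of its underside, z up through the lid.
- red_jar: Red: a closed round paint jar, straight sides, 48 mm diameter, 56 mm tall, 70 to 120 g, with a coloured lid as wide as the jar and a plain paper band round its side; stands on the table among the blue jars. Stays where it is. Origin at the centre of its underside, z up through the lid.
- yellow_jar: Yellow: a closed round paint jar, straight sides, 48 mm diameter, 56 mm tall, 70 to 120 g, with a coloured lid as wide as the jar and a plain paper band round its side; stands on the table among the blue jars. Stays where it is. Origin at the centre of its underside, z up through the lid.
- ledge: Flat wooden strip fixed to the table, 80 mm wide (x), 440 mm long (y), 12 mm thick. Origin at the centre of its underside. Four flat round pale marks, grey rimmed, 58 mm across, on its top at y = -108, -36, +36, +108 mm, x = 0; the white and black jars stand beyond them at y = +180 and -180 mm, either way round. Lies across the robot's view, turned up to 13 degrees.
- tape_roll: Brown roll of packing tape lying flat, an open ring of 90 mm outer and 72 mm inner diameter, 25 mm high, on the table to the robot's left of the ledge. Stays where it is. Origin at the centre of its underside.
There are look-alikes about, which are no part of the job. Of the things like the royal_jar, leave any that is green or pink; of the rest the smaller one is meant.

How it is judged:
By the outcome, as a careful person would: the job done as asked, in the order asked, and still so for the second after the job is handed in, with the robot touching nothing.
It also fails if it takes over 88 s, if anything falls off the work surface, if the arm or the gripper's body presses on something with over 40 N, if the wrist force passes 120 N, or if a joint passes its speed limit or range.

## Working session

There is one attempt and no reset: what is moved stays moved. The work goes in short steps, Python scripts to look and compute and a tool call to move; the robot and the scene stay as the last step left them, time stands still between calls to the robot, and variables do not carry over. Pictures are saved under pics/ and viewed, about 12 in all and at most 16, crops included, and the job is handed in when it is done.

Besides the shell and the picture viewer there is one more tool, called after "Request:" as a command line: name --argument value ..., lists and objects as JSON in quotes. carry_out: Moves the arm, as the interface text tells. Shift numbers are shares of 0.5 m and turn numbers shares of 1.5 rad, none past 1 either way. Its arguments: {"type":"object","properties":{"offset":{"type":"array","items":{"type":"array","items":{"type":"number","minimum":-1,"maximum":1}}},"turn":{"type":"array","items":{"type":"array","items":{"type":"number","minimum":-1,"maximum":1}}},"hand":{"type":"number"},"force":{"type":"number"}},"required":["offset","turn"]}

```bash
mkdir -p pics; python3 - <<'E'
from bench import r, imaging
import cv2
for n in ("scene","top"):
    f=imaging.grab_frame(n); cv2.imwrite(f"pics/{n}0.png",f["pixels"][:,:,::-1])
    print(n,f["fx"],f["cx"],f["cy"],f["k1"],f["R"],f["t"])
print(r.get_obs())
E
```

```text
scene 365.84242318502464 317.65783583780535 195.19631173442176 -0.0224340469589198 [[-0.71594917  0.69782238 -0.02146423]
 [ 0.49761941  0.48849898 -0.71675914]
 [-0.48968532 -0.52384413 -0.6969904 ]] [ 0.34478972 -0.25565115  1.25744345]
top 474.31664490730475 324.16223553862216 198.97518423672676 -0.09639270145566715 [[-0.01168563 -0.99990935 -0.00668844]
 [-0.98997435  0.01251062 -0.14069212]
 [ 0.14076305  0.00497731 -0.9900308 ]] [0.06899886 0.51835094 1.05205371]
{'clock': 0.1, 'joints': array([ 1.10289644,  0.4777392 ,  0.02235999,  1.5563428 , -0.01150235,
        1.10930754, -0.08310585]), 'qvel': array([-0.00182631, -0.0026556 , -0.00046555, -0.00312823, -0.00075334,
        0.00207581, -0.00044923]), 'tau': array([ 4.96762310e-03, -5.97759390e+01,  1.61441412e+00, -2.81954098e+01,
        1.28852378e-02,  5.06944794e-03,  2.00689470e-05]), 'tcp_pos': array([ 0.23746104, -0.63130746,  0.2444128 ]), 'orientation': array([-3.08930514e+00, -5.61836601e-01,  6.64858612e-04]), 'contact_force': array([0.71039185, 0.65218524, 0.66359816]), 'moment': array([ 0.03623131, -0.01967909, -0.03575146]), 'grip_width': 0.08549488555720958}
```

View pics/top0.png

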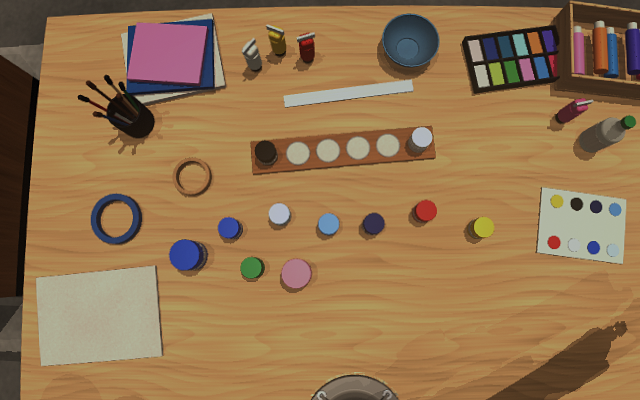

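View pics/scene0.png

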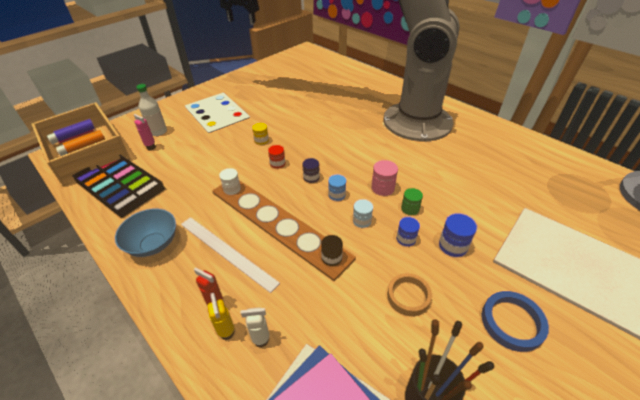

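The royal look-alikes in the top view are the small blue jar (229,228), the large blue jar (185,255), the green jar (251,268) and the pink jar (296,274). Green and pink are excluded, and of the two blue ones the smaller at (229,228) fits. White is at (421,138) and black at (265,152). I'll confirm this in a crop and measure.

```bash
cat > h.py <<'E'
import numpy as np, cv2
from scipy.optimize import least_squares
from bench import r, imaging, look_for, outline_of
def proj(f,X):
    c=np.atleast_2d(X)@np.array(f["R"]).T+f["t"]; s=c[:,:2]/c[:,2:]
    s=s*(1+f["k1"]*(s**2).sum(1,keepdims=True))
    return s*[f["fx"],f["fy"]]+[f["cx"],f["cy"]]
def unproj(f,uv,z):
    """world xy of pixel uv on the plane at height z"""
    return least_squares(lambda p:proj(f,[p[0],p[1],z])[0]-uv,[.6,0]).x
A=np.linspace(0,2*np.pi,48); CIRC=np.c_[.024*np.cos(A),.024*np.sin(A)]
def hull_c(f,p,z0=0):
    P=np.r_[np.c_[CIRC+p,0*A+z0],np.c_[CIRC+p,0*A+z0+.056]]
    m=cv2.moments(cv2.convexHull(proj(f,P).astype(np.float32)))
    return np.array([m["m10"],m["m01"]])/m["m00"],m["m00"]
def jar(f,mask,z0=0):
    """xy of a jar standing at z0 from its visible region; also area ratio"""
    v,u=np.nonzero(mask); c=np.array([u.mean(),v.mean()])
    p=least_squares(lambda p:hull_c(f,p,z0)[0]-c,unproj(f,c,z0+.03)).x
    return p,len(u)/hull_c(f,p,z0)[1]
def marks(f,guess,z=.012):
    """centres of pale marks near guessed world xy"""
    g=cv2.cvtColor(f["pixels"],cv2.COLOR_RGB2HSV); out=[]
    m=((g[...,1]<95)&(g[...,2]>110)).astype(np.uint8)
    n,l,s,c=cv2.connectedComponentsWithStats(m)
    for q in guess:
        uv=proj(f,[*q,z])[0]; ok=[i for i in range(1,n) if s[i,4]>60]
        i=min(ok,key=lambda i:np.hypot(*(c[i]-uv))); out.append((unproj(f,c[i],z),s[i,4]))
    return out
E
python3 - <<'E'
from h import *
fs={}
for n in ("top","scene"):
    f=imaging.grab_frame(n)
    for k in "pale sky royal navy white black red yellow".split():
        z=.012 if k in("white","black") else 0
        for d in outline_of(k+"_jar",n)[:3]:
            p,a=jar(f,d["region"],z); print(n,k,round(d["score"],2),p.round(4),round(a,2),[int(t.mean()) for t in np.nonzero(d["region"])[::-1]])
    fs[n]=f
f=fs["top"]
g=[unproj(f,uv,.012) for uv in((388,146),(358,148),(328,150),(298,153))]
for n in fs: print([(p.round(4),a) for p,a in marks(fs[n],g)])
c=cv2.resize(f["pixels"][120:290,160:500,::-1],None,fx=2.3,fy=2.3,interpolation=cv2.INTER_CUBIC); cv2.imwrite("pics/crop1.png",c)
E
```

```text
top pale 0.83 [0.4865 0.1644] 0.98 [280, 213]
top sky 0.83 [0.4626 0.054 ] 0.93 [328, 223]
top royal 0.84 [0.395  0.3766] 2.06 [188, 254]
top royal 0.8 [0.456  0.2801] 0.87 [229, 227]
top royal 0.72 [0.3658 0.2281] 0.97 [252, 267]
top navy 0.55 [ 0.4618 -0.0487] 0.97 [373, 223]
top white 0.64 [ 0.656  -0.1617] 0.96 [419, 139]
top black 0.96 [0.6278 0.1977] 0.89 [265, 152]
top red 0.84 [ 0.4887 -0.1657] 0.92 [423, 211]
top yellow 0.78 [ 0.4481 -0.2965] 0.9 [480, 227]
scene pale 0.65 [0.4852 0.164 ] 0.95 [362, 213]
scene sky 0.98 [0.4612 0.0528] 1.01 [336, 187]
scene royal 0.84 [0.3808 0.3687] 1.91 [457, 234]
scene royal 0.74 [0.3645 0.226 ] 1.01 [411, 201]
scene royal 0.63 [0.4548 0.2792] 0.98 [407, 231]
scene navy 0.76 [ 0.4618 -0.048 ] 0.95 [310, 170]
scene white 0.73 [ 0.6554 -0.1643] 0.91 [229, 180]
scene black 0.75 [0.6274 0.1945] 0.89 [331, 249]
scene black 0.74 [ 0.4722 -0.0357] 0.92 [310, 171]
scene red 0.7 [ 0.4892 -0.1685] 0.98 [276, 156]
scene yellow 0.52 [ 0.4477 -0.3   ] 0.98 [259, 133]
[(array([ 0.6513, -0.0903]), np.int32(441)), (array([ 0.646 , -0.0184]), np.int32(442)), (array([0.6404, 0.0531]), np.int32(442)), (array([0.6346, 0.125 ]), np.int32(443))]
[(array([ 0.6508, -0.091 ]), np.int32(251)), (array([ 0.6452, -0.0198]), np.int32(278)), (array([0.6391, 0.0521]), np.int32(313)), (array([0.6338, 0.1238]), np.int32(352))]
```

View pics/crop1.png

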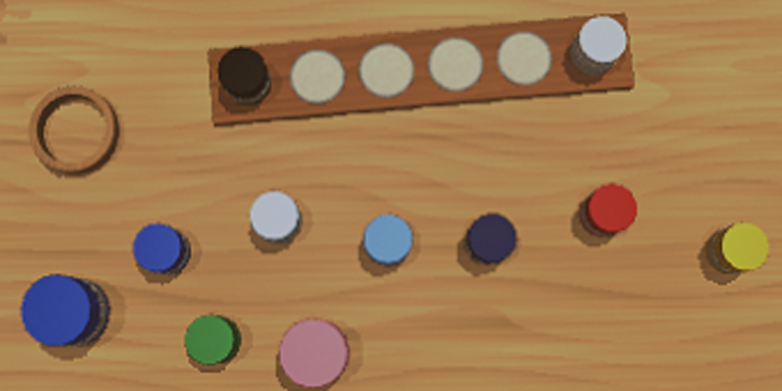

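The crop confirms it: the small royal jar is at crop (158,248), beside the larger blue look-alike at (62,310). Pale is at (275,216), sky at (388,238) and navy at (492,238). White stands at the right end of the ledge (602,40) and black at the left (243,72). The two cameras agree to about 2 mm, so I'll work out the moves.

```bash
cat >> h.py <<'E'
from scipy.spatial.transform import Rotation as Ro
def plan(*targets,yaw=.077):
    """fractions for world TCP targets, all from the current pose; jaws along yaw"""
    o=r.get_obs(); R0=Ro.from_rotvec(o["orientation"])
    y=np.array([np.cos(yaw),np.sin(yaw),0]); z=np.array([0,0,-1.])
    R1=Ro.from_matrix(np.c_[np.cross(y,z),y,z])
    print("t",round(o["clock"],2),"tcp",o["tcp_pos"].round(4),"grip",round(o["grip_width"],4),"F",o["contact_force"].round(1),"q",o["joints"].round(2))
    print("turn",((R0.inv()*R1).as_rotvec()/1.5).round(4))
    for t in targets: print(t,"->",(R0.inv().apply(np.array(t)-o["tcp_pos"])/.5).round(4))
E
python3 -c "
from h import *
plan((.5,-.25,.2),(.486,.164,.15))"
```

```text
t 1.0 tcp [ 0.2377 -0.6318  0.2453] grip 0.0852 F [-0.5  0.5 -0.5] q [ 1.1   0.48  0.02  1.56 -0.01  1.11 -0.08]
turn [ 0.      0.     -0.8587]
(0.5, -0.25, 0.2) -> [ 0.7599 -0.53    0.0906]
(0.486, 0.164, 0.15) -> [ 1.0252 -1.3148  0.1906]
```

Request:
carry_out --offset '[[0.76,-0.53,0.09],[0.76,-0.53,0.09],[0.76,-0.53,0.09],[0.76,-0.53,0.09],[0.76,-0.53,0.09],[0.76,-0.53,0.09],[0.76,-0.53,0.09],[0.76,-0.53,0.09]]' --turn '[[0,0,-0.859],[0,0,-0.859],[0,0,-0.859],[0,0,-0.859],[0,0,-0.859],[0,0,-0.859],[0,0,-0.859],[0,0,-0.859]]' --hand 0 --force 40

```text
clock: 1.8
tcp_pos: [0.4641, -0.3021, 0.2069]
orientation: [2.226, 2.215, 0.0]
contact_force: [1.1, -0.3, -0.2]
grip_width: 0.0854
```

```bash
python3 -c "
from h import *
plan((.4858,.1642,.15))"
```

```text
t 1.8 tcp [ 0.4641 -0.3021  0.2069] grip 0.0854 F [ 1.1 -0.3 -0.2] q [ 0.76  0.34 -0.36  1.87  0.15  0.95  0.33]
turn [ 0.0005  0.0005 -0.0548]
(0.4858, 0.1642, 0.15) -> [0.9329 0.0386 0.1131]
```

Request:
carry_out --offset '[[0.933,0.039,0.1],[0.933,0.039,0.1],[0.933,0.039,0.1],[0.933,0.039,0.1],[0.933,0.039,0.1],[0.933,0.039,0.1],[0.933,0.039,0.1],[0.933,0.039,0.1]]' --turn '[[0,0,-0.055],[0,0,-0.055],[0,0,-0.055],[0,0,-0.055],[0,0,-0.055],[0,0,-0.055],[0,0,-0.055],[0,0,-0.055]]'

```text
clock: 2.6
tcp_pos: [0.4842, 0.0953, 0.1642]
orientation: [2.141, 2.298, 0.001]
contact_force: [0.8, -0.6, 0.4]
grip_width: 0.0855
```

Request:
carry_out --offset '[[0.06,0,0],[0.06,0,0],[0.06,0,0],[0.06,0,0],[0.06,0,0]]' --turn '[[0,0,0],[0,0,0],[0,0,0],[0,0,0],[0,0,0]]'

```text
clock: 3.1
tcp_pos: [0.4822, 0.1217, 0.164]
orientation: [2.143, 2.296, -0.001]
contact_force: [-1.2, -0.2, -0.3]
grip_width: 0.0854
```

```bash
python3 -c "
from h import *
f=imaging.grab_frame('wrist'); d=outline_of('pale_jar','wrist')
for x in d[:2]: p,a=jar(f,x['region']); print(x['score'],p,a,[(t.min(),t.max()) for t in np.nonzero(x['region'])])
cv2.imwrite('pics/w1.png',f['pixels'][:,:,::-1])
plan((.4858,.1642,.15),(.4858,.1642,.033))"
```

```text
0.74 [0.48462298 0.16672271] 0.9915472120448579 [(np.int64(104), np.int64(174)), (np.int64(282), np.int64(352))]
0.29 [0.46009889 0.05527123] 0.945101193155714 [(np.int64(232), np.int64(311)), (np.int64(244), np.int64(306))]
t 3.2 tcp [0.4822 0.1221 0.1641] grip 0.0857 F [-1.1 -0.  -0.5] q [ 0.1   0.34 -0.56  2.02  0.24  0.84 -0.53]
turn [ 0.0001  0.0003 -0.0052]
(0.4858, 0.1642, 0.15) -> [0.0835 0.013  0.0281]
(0.4858, 0.1642, 0.033) -> [0.0836 0.013  0.2621]
```

View pics/w1.png

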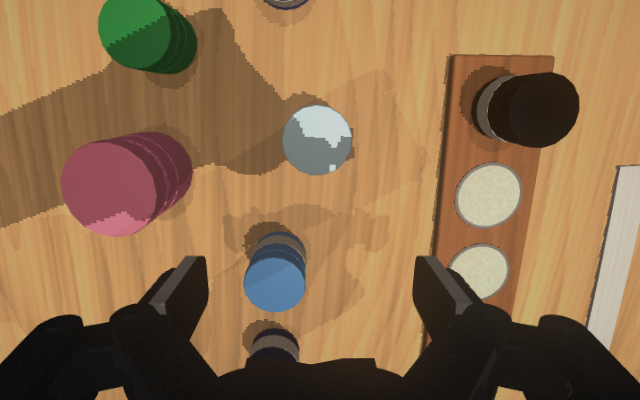

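The wrist view shows the pale jar at (317,140). It measures (0.4846, 0.1667), in line with the overhead estimate. I'll use (0.4855, 0.165) and go down to grasp.

Request:
carry_out --offset '[[0.086,0.013,0.0],[0.086,0.013,0.0],[0.086,0.013,0.06],[0.086,0.013,0.12],[0.086,0.013,0.18],[0.086,0.013,0.23],[0.086,0.013,0.262],[0.086,0.013,0.262]]' --turn '[[0,0,-0.005],[0,0,-0.005],[0,0,-0.005],[0,0,-0.005],[0,0,-0.005],[0,0,-0.005],[0,0,-0.005],[0,0,-0.005]]'

```text
clock: 4.0
tcp_pos: [0.484, 0.1656, 0.0311]
orientation: [-2.131, -2.306, 0.006]
contact_force: [0.3, -0.4, -0.2]
grip_width: 0.0856
```

Request:
carry_out --offset '[[0,0,0],[0,0,0],[0,0,0],[0,0,0],[0,0,0],[0,0,0],[0,0,0],[0,0,0]]' --turn '[[0,0,0],[0,0,0],[0,0,0],[0,0,0],[0,0,0],[0,0,0],[0,0,0],[0,0,0]]' --hand 1 --force 40

```text
clock: 4.8
tcp_pos: [0.4862, 0.167, 0.0343]
orientation: [2.131, 2.306, 0.003]
contact_force: [-1.1, -0.7, 7.9]
grip_width: 0.0472
```

```bash
python3 -c "
from h import *
plan((.4855,.165,.17),(.651,-.0906,.17),(.651,-.0906,.046))"
```

```text
t 4.8 tcp [0.4862 0.167  0.0343] grip 0.0472 F [-1.1 -0.7  7.9] q [-0.08  0.57 -0.46  2.06  0.44  0.6  -0.77]
turn [ 0.0014 -0.0001  0.0011]
(0.4855, 0.165, 0.17) -> [-0.0038 -0.0012 -0.2713]
(0.651, -0.0906, 0.17) -> [-0.5394  0.2886 -0.2708]
(0.651, -0.0906, 0.046) -> [-0.5394  0.2881 -0.0228]
```

Gripped at 47 mm. Lifting the pale jar and carrying it across.

Request:
carry_out --offset '[[0,0,-0.05],[0,0,-0.12],[0,0,-0.2],[-0.04,0.02,-0.27],[-0.12,0.06,-0.27],[-0.2,0.107,-0.27],[-0.28,0.15,-0.27],[-0.36,0.193,-0.27]]' --turn '[[0,0,0],[0,0,0],[0,0,0],[0,0,0],[0,0,0],[0,0,0],[0,0,0],[0,0,0]]'

```text
clock: 5.6
tcp_pos: [0.5966, -0.0069, 0.1689]
orientation: [2.131, 2.307, 0.001]
contact_force: [0.1, 1.1, -0.8]
grip_width: 0.0469
```

Request:
carry_out --offset '[[-0.08,0.04,0],[-0.14,0.075,0],[-0.178,0.095,0],[-0.178,0.095,0],[-0.178,0.095,0],[-0.178,0.095,0],[-0.178,0.095,0]]' --turn '[[0,0,0],[0,0,0],[0,0,0],[0,0,0],[0,0,0],[0,0,0],[0,0,0]]'

```text
clock: 6.3
tcp_pos: [0.6497, -0.0884, 0.1683]
orientation: [-2.129, -2.309, -0.0]
contact_force: [0.4, 0.4, -1.5]
grip_width: 0.0469
```

```bash
python3 -c "
from h import *
f=imaging.grab_frame('wrist'); cv2.imwrite('pics/w2.png',f['pixels'][:,:,::-1])
g=[(.651,-.0906),(.6456,-.019),(.6398,.0526),(.6343,.1245)]
print(marks(f,g))
plan((.651,-.0906,.17),(.651,-.0906,.046))"
```

```text
[(array([ 0.65061261, -0.08569893]), np.int32(2768)), (array([ 0.64508559, -0.01532609]), np.int32(4111)), (array([0.64004327, 0.04244107]), np.int32(2574)), (array([0.64004327, 0.04244107]), np.int32(2574))]
t 6.35 tcp [ 0.6499 -0.0887  0.1684] grip 0.0472 F [ 0.5 -0.9 -1.5] q [ 0.37  0.56 -0.47  1.65  0.29  1.   -0.11]
turn [ 0.0001 -0.0002  0.0026]
(0.651, -0.0906, 0.17) -> [-0.0041  0.0019 -0.0033]
(0.651, -0.0906, 0.046) -> [-0.0041  0.0019  0.2447]
```

View pics/w2.png

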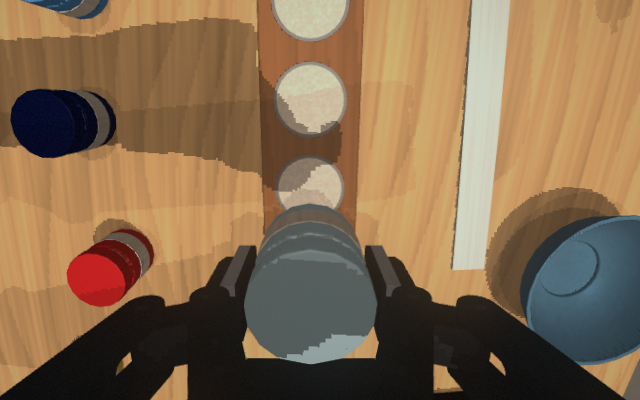

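The wrist view shows the pale jar held upright at (310,290), with its mark under it at (310,185) and the next mark at (311,98). I'll measure the held jar in the same picture so a shared camera bias cancels out.

```bash
python3 -c "
from h import *
for n in ('wrist','top','scene'):
    f=imaging.grab_frame(n)
    for x in outline_of('pale_jar',n)[:2]: print(n,x['score'],*jar(f,x['region'],.134),[(t.min(),t.max()) for t in np.nonzero(x['region'])])
"
```

```text
wrist 0.93 [ 0.6506907  -0.08868502] 0.9538113266216905 [(np.int64(204), np.int64(363)), (np.int64(244), np.int64(376))]
top 0.42 [ 0.6443693  -0.07240177] 0.24632344899459074 [(np.int64(119), np.int64(139)), (np.int64(384), np.int64(392))]
top 0.23 [ 0.44916302 -0.03535404] 0.8156084238022226 [(np.int64(212), np.int64(235)), (np.int64(362), np.int64(384))]
scene 0.64 [ 0.64782227 -0.08957086] 0.7639071384586343 [(np.int64(142), np.int64(170)), (np.int64(231), np.int64(249))]
```

The held jar is within about 2 mm of the mark by every estimate, so I'll lower it straight down.

Request:
carry_out --offset '[[-0.001,0.001,0.07],[-0.001,0.001,0.15],[-0.001,0.001,0.2],[-0.001,0.001,0.225],[-0.001,0.001,0.236],[-0.001,0.001,0.243],[-0.001,0.001,0.243],[-0.001,0.001,0.243]]' --turn '[[0,0,0.002],[0,0,0.002],[0,0,0.002],[0,0,0.002],[0,0,0.002],[0,0,0.002],[0,0,0.002],[0,0,0.002]]'

```text
clock: 7.45
tcp_pos: [0.6516, -0.0905, 0.0479]
orientation: [2.134, 2.303, 0.002]
contact_force: [-0.1, -0.0, -0.3]
grip_width: 0.0471
```

Request:
carry_out --offset '[[0,0,0.002],[0,0,0.004],[0,0,0.004]]' --turn '[[0,0,0],[0,0,0],[0,0,0]]'

```text
clock: 7.75
tcp_pos: [0.6515, -0.0905, 0.0464]
orientation: [2.135, 2.303, 0.001]
contact_force: [-3.2, -0.4, 8.9]
grip_width: 0.0473
```

Request:
carry_out --offset '[[0,0,0],[0,0,0],[0,0,0],[0,0,0],[0,0,0],[0,0,-0.08],[0,0,-0.16],[0,0,-0.24]]' --turn '[[0,0,0],[0,0,0],[0,0,0],[0,0,0],[0,0,0],[0,0,0],[0,0,0],[0,0,0]]' --hand 0

```text
clock: 8.55
tcp_pos: [0.6504, -0.0904, 0.1656]
orientation: [-2.135, -2.304, 0.001]
contact_force: [1.1, 0.1, -0.6]
grip_width: 0.0854
```

```bash
python3 -c "
from h import *
plan((.462,.054,.17))"
```

```text
t 8.55 tcp [ 0.6504 -0.0904  0.1656] grip 0.0854 F [ 1.1  0.1 -0.6] q [ 0.37  0.57 -0.47  1.65  0.29  1.   -0.11]
turn [-0.0006 -0.0003 -0.0006]
(0.462, 0.054, 0.17) -> [ 0.3166 -0.3537 -0.0084]
```

Request:
carry_out --offset '[[0.317,-0.354,-0.005],[0.317,-0.354,-0.005],[0.317,-0.354,-0.005],[0.317,-0.354,-0.005],[0.317,-0.354,-0.005],[0.317,-0.354,-0.005],[0.317,-0.354,-0.005],[0.317,-0.354,-0.005]]' --turn '[[0,0,0],[0,0,0],[0,0,0],[0,0,0],[0,0,0],[0,0,0],[0,0,0],[0,0,0]]'

```text
clock: 9.35
tcp_pos: [0.4633, 0.0534, 0.1672]
orientation: [2.137, 2.302, 0.001]
contact_force: [0.8, -0.8, -0.8]
grip_width: 0.0851
```

```bash
python3 -c "
from h import *
for n,q in (('wrist','sky_jar'),('top','pale_jar'),('scene','pale_jar')):
    f=imaging.grab_frame(n)
    for x in outline_of(q,n)[:1]: print(n,x['score'],*jar(f,x['region'],.012*(q[0]=='p')),[(t.min(),t.max()) for t in np.nonzero(x['region'])])
plan((.462,.054,.17),(.462,.054,.033))"
```

```text
wrist 0.78 [0.46016211 0.05505156] 0.9786567003921972 [(np.int64(156), np.int64(230)), (np.int64(272), np.int64(337))]
top 0.87 [ 0.65301873 -0.09119039] 0.9129596960230794 [(np.int64(129), np.int64(153)), (np.int64(379), np.int64(400))]
scene 0.97 [ 0.65269992 -0.09300032] 0.9614985797508243 [(np.int64(180), np.int64(206)), (np.int64(235), np.int64(256))]
t 9.65 tcp [0.4626 0.0537 0.1668] grip 0.0853 F [-0.  -0.2 -0.4] q [ 0.25  0.29 -0.58  2.09  0.21  0.82 -0.38]
turn [-0.0002 -0.0002 -0.0014]
(0.462, 0.054, 0.17) -> [ 0.0006 -0.0011 -0.0063]
(0.462, 0.054, 0.033) -> [ 0.0005 -0.001   0.2677]
```

Pale sits within about 2 mm of its mark. Next, the sky jar.

Request:
carry_out --offset '[[0.001,-0.002,0.07],[0.001,-0.002,0.14],[0.001,-0.002,0.2],[0.001,-0.002,0.24],[0.001,-0.002,0.266],[0.001,-0.002,0.266],[0.001,-0.002,0.266]]' --turn '[[0,0,0],[0,0,0],[0,0,0],[0,0,0],[0,0,0],[0,0,0],[0,0,0]]'

```text
clock: 10.35
tcp_pos: [0.4616, 0.0547, 0.0345]
orientation: [2.135, 2.304, 0.001]
contact_force: [0.8, -0.3, 0.1]
grip_width: 0.085
```

Request:
carry_out --offset '[[0,0,0],[0,0,0],[0,0,0],[0,0,0],[0,0,0],[0,0,0],[0,0,0],[0,0,0]]' --turn '[[0,0,0],[0,0,0],[0,0,0],[0,0,0],[0,0,0],[0,0,0],[0,0,0],[0,0,0]]' --hand 1

```text
clock: 11.15
tcp_pos: [0.4617, 0.0545, 0.035]
orientation: [2.135, 2.303, 0.001]
contact_force: [-2.3, -0.7, 7.7]
grip_width: 0.047
```

```bash
python3 -c "
from h import *
plan((.6445,-.018,.17))"
```

```text
t 11.15 tcp [0.4617 0.0545 0.035 ] grip 0.047 F [-2.3 -0.7  7.7] q [ 0.13  0.51 -0.45  2.17  0.43  0.54 -0.58]
turn [ 0.0009  0.0003 -0.0008]
(0.6445, -0.018, 0.17) -> [-0.1724  0.354  -0.2695]
```

Request:
carry_out --offset '[[0,0,-0.05],[0,0,-0.12],[0,0,-0.2],[-0.02,0.05,-0.27],[-0.06,0.13,-0.27],[-0.1,0.21,-0.27],[-0.14,0.29,-0.27],[-0.172,0.354,-0.27]]' --turn '[[0,0,0],[0,0,0],[0,0,0],[0,0,0],[0,0,0],[0,0,0],[0,0,0],[0,0,0]]'

```text
clock: 11.95
tcp_pos: [0.6462, -0.0196, 0.1694]
orientation: [2.136, 2.302, 0.001]
contact_force: [1.0, 0.1, -0.7]
grip_width: 0.0471
```

Request:
carry_out --offset '[[0,0,0],[0,0,0],[0,0,0],[0,0,0]]' --turn '[[0,0,0],[0,0,0],[0,0,0],[0,0,0]]'

```text
clock: 12.35
tcp_pos: [0.6431, -0.0169, 0.1693]
orientation: [-2.134, -2.306, 0.001]
contact_force: [-0.5, 0.5, -0.1]
grip_width: 0.0469
```

```bash
python3 -c "
from h import *
f=imaging.grab_frame('wrist')
for x in outline_of('sky_jar','wrist')[:1]: print(x['score'],*jar(f,x['region'],.134))
print(marks(f,[(.6398,.0556)]))
plan((.6445,-.018,.17),(.6445,-.018,.048))"
```

```text
0.86 [ 0.6437838  -0.01609568] 0.9531573411181657
[(array([0.63951668, 0.05635625]), np.int32(4101))]
t 12.45 tcp [ 0.6435 -0.0172  0.1694] grip 0.0473 F [ 0.1 -0.2 -1. ] q [ 0.29  0.55 -0.5   1.68  0.31  0.99 -0.24]
turn [-0.      0.0001  0.    ]
(0.6445, -0.018, 0.17) -> [-0.0017  0.0019 -0.0012]
(0.6445, -0.018, 0.048) -> [-0.0017  0.0019  0.2428]
```

Request:
carry_out --offset '[[0,0.002,0.07],[0,0.002,0.15],[0,0.002,0.2],[0,0.002,0.225],[0,0.002,0.236],[0,0.002,0.243],[0,0.002,0.246],[0,0.002,0.246]]' --turn '[[0,0,0],[0,0,0],[0,0,0],[0,0,0],[0,0,0],[0,0,0],[0,0,0],[0,0,0]]'

```text
clock: 13.25
tcp_pos: [0.646, -0.0176, 0.0473]
orientation: [2.135, 2.303, 0.002]
contact_force: [-0.1, -0.2, -1.0]
grip_width: 0.0473
```

Request:
carry_out --offset '[[0,0,0.002],[0,0,0.003],[0,0,0.003]]' --turn '[[0,0,0],[0,0,0],[0,0,0]]'

```text
clock: 13.55
tcp_pos: [0.6461, -0.0176, 0.0471]
orientation: [2.134, 2.303, 0.002]
contact_force: [-3.9, 0.0, 13.1]
grip_width: 0.0471
```

Touched down. Release and retract, then go to the royal jar.

Request:
carry_out --offset '[[0,0,0],[0,0,0],[0,0,0],[0,0,0],[0,0,0],[0,0,-0.08],[0,0,-0.16],[0,0,-0.24]]' --turn '[[0,0,0],[0,0,0],[0,0,0],[0,0,0],[0,0,0],[0,0,0],[0,0,0],[0,0,0]]' --hand 0

```text
clock: 14.35
tcp_pos: [0.6448, -0.0176, 0.1655]
orientation: [-2.135, -2.304, 0.001]
contact_force: [0.2, -0.1, -0.4]
grip_width: 0.0853
```

```bash
python3 -c "
from h import *
plan((.4555,.280,.17))"
```

```text
t 14.35 tcp [ 0.6448 -0.0176  0.1655] grip 0.0853 F [ 0.2 -0.1 -0.4] q [ 0.29  0.56 -0.5   1.68  0.31  0.99 -0.24]
turn [-0.0007 -0.0002 -0.0005]
(0.4555, 0.28, 0.17) -> [ 0.6223 -0.3322 -0.0084]
```

Request:
carry_out --offset '[[0.622,-0.332,-0.008],[0.622,-0.332,-0.008],[0.622,-0.332,-0.008],[0.622,-0.332,-0.008],[0.622,-0.332,-0.008],[0.622,-0.332,-0.008],[0.622,-0.332,-0.008],[0.622,-0.332,-0.008]]' --turn '[[0,0,0],[0,0,0],[0,0,0],[0,0,0],[0,0,0],[0,0,0],[0,0,0],[0,0,0]]'

```text
clock: 15.15
tcp_pos: [0.4513, 0.287, 0.1694]
orientation: [-2.12, -2.314, -0.004]
contact_force: [0.2, 0.0, 0.4]
grip_width: 0.0854
```

Request:
carry_out --offset '[[0,0,0],[0,0,0],[0,0,0]]' --turn '[[0,0,0],[0,0,0],[0,0,0]]'

```text
clock: 15.45
tcp_pos: [0.4572, 0.278, 0.1683]
orientation: [2.139, 2.3, -0.001]
contact_force: [0.5, 0.3, -0.3]
grip_width: 0.0852
```

```bash
python3 -c "
from h import *
f=imaging.grab_frame('wrist'); cv2.imwrite('pics/w3.png',f['pixels'][:,:,::-1])
for x in outline_of('royal_jar','wrist')[:4]: print(x['score'],*jar(f,x['region']),[(t.min(),t.max()) for t in np.nonzero(x['region'])])
for n in ('top','scene'):
    f=imaging.grab_frame(n)
    for x in outline_of('sky_jar',n)[:1]: print(n,x['score'],*jar(f,x['region'],.012))
plan((.4555,.280,.17),(.4555,.280,.034))"
```

```text
0.96 [0.3758727  0.14171951] 0.3059545687197828 [(np.int64(303), np.int64(365)), (np.int64(189), np.int64(222))]
0.64 [0.45412021 0.28132284] 0.9596658703573584 [(np.int64(154), np.int64(228)), (np.int64(272), np.int64(337))]
0.61 [0.36409681 0.23462311] 0.7680822470681267 [(np.int64(206), np.int64(272)), (np.int64(151), np.int64(228))]
top 0.95 [ 0.64783992 -0.01913776] 0.9015796361730298
scene 0.96 [ 0.64776928 -0.01917537] 1.001597756984643
t 15.75 tcp [0.4564 0.2793 0.1685] grip 0.0853 F [ 0.3  0.5 -0.5] q [-0.17  0.41 -0.61  1.93  0.3   0.89 -0.86]
turn [-0.      0.     -0.0014]
(0.4555, 0.28, 0.17) -> [ 0.0015 -0.0016 -0.003 ]
(0.4555, 0.28, 0.034) -> [ 0.0015 -0.0016  0.269 ]
```

View pics/w3.png

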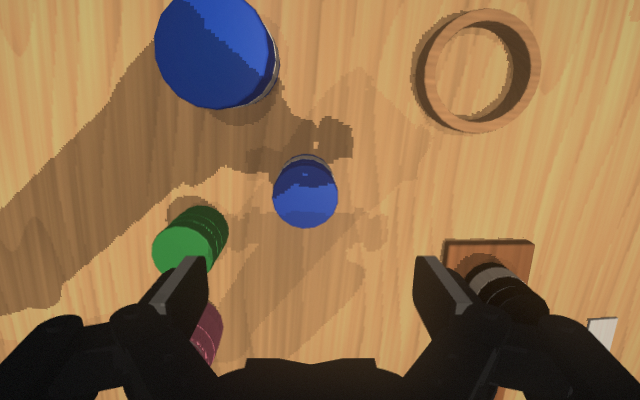

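The small royal jar at (305,190) is between the jaws. The large blue jar at (215,50) and the green jar at (190,240) are clear of the fingers. Grasping.

Request:
carry_out --offset '[[0.001,-0.003,0.07],[0.001,-0.003,0.14],[0.001,-0.003,0.2],[0.001,-0.003,0.24],[0.001,-0.003,0.268],[0.001,-0.003,0.268],[0.001,-0.003,0.268]]' --turn '[[0,0,0],[0,0,0],[0,0,0],[0,0,0],[0,0,0],[0,0,0],[0,0,0]]'

```text
clock: 16.45
tcp_pos: [0.4549, 0.2806, 0.035]
orientation: [2.135, 2.304, 0.001]
contact_force: [0.2, 0.7, -0.2]
grip_width: 0.0854
```

Request:
carry_out --offset '[[0,0,0],[0,0,0],[0,0,0],[0,0,0],[0,0,0],[0,0,0],[0,0,0],[0,0,0]]' --turn '[[0,0,0],[0,0,0],[0,0,0],[0,0,0],[0,0,0],[0,0,0],[0,0,0],[0,0,0]]' --hand 1

```text
clock: 17.25
tcp_pos: [0.4551, 0.2805, 0.0356]
orientation: [2.135, 2.304, 0.002]
contact_force: [-0.7, -0.7, 6.1]
grip_width: 0.047
```

```bash
python3 -c "
from h import *
plan((.639,.0535,.17))"
```

```text
t 17.25 tcp [0.4551 0.2805 0.0356] grip 0.047 F [-0.7 -0.7  6.1] q [-0.27  0.6  -0.5   2.01  0.47  0.64 -1.01]
turn [ 0.001  -0.0003 -0.0008]
(0.639, 0.0535, 0.17) -> [-0.4805  0.3328 -0.2685]
```

Request:
carry_out --offset '[[0,0,-0.05],[0,0,-0.12],[0,0,-0.2],[-0.04,0.03,-0.27],[-0.12,0.083,-0.27],[-0.2,0.139,-0.27],[-0.28,0.194,-0.27],[-0.36,0.25,-0.27]]' --turn '[[0,0,0],[0,0,0],[0,0,0],[0,0,0],[0,0,0],[0,0,0],[0,0,0],[0,0,0]]'

```text
clock: 18.05
tcp_pos: [0.5938, 0.1084, 0.1702]
orientation: [2.135, 2.304, 0.001]
contact_force: [1.7, 1.0, -0.8]
grip_width: 0.0473
```

Request:
carry_out --offset '[[-0.06,0.042,0],[-0.1,0.07,0],[-0.12,0.083,0],[-0.12,0.083,0],[-0.12,0.083,0],[-0.12,0.083,0]]' --turn '[[0,0,0],[0,0,0],[0,0,0],[0,0,0],[0,0,0],[0,0,0]]'

```text
clock: 18.65
tcp_pos: [0.6377, 0.0558, 0.1698]
orientation: [-2.131, -2.307, -0.001]
contact_force: [0.6, 0.7, -0.0]
grip_width: 0.047
```

```bash
python3 -c "
from h import *
f=imaging.grab_frame('wrist')
for x in outline_of('royal_jar','wrist')[:2]: print(x['score'],*jar(f,x['region'],.134))
print(marks(f,[(.6343,.1275)]))
plan((.639,.0535,.17),(.639,.0535,.048))"
```

```text
0.96 [0.63851089 0.05688158] 0.9600461147119957
0.64 [0.52498702 0.12513403] 0.018149696680213174
[(array([0.63385012, 0.12811157]), np.int32(4076))]
t 18.75 tcp [0.638  0.0553 0.1698] grip 0.047 F [-0.2 -0.9 -1.1] q [ 0.19  0.55 -0.52  1.68  0.32  0.99 -0.36]
turn [-0.     -0.0003  0.001 ]
(0.639, 0.0535, 0.17) -> [-0.0037  0.0017 -0.0005]
(0.639, 0.0535, 0.048) -> [-0.0038  0.0017  0.2435]
```

Request:
carry_out --offset '[[-0.002,0,0.07],[-0.002,0,0.15],[-0.002,0,0.2],[-0.002,0,0.225],[-0.002,0,0.236],[-0.002,0,0.243],[-0.002,0,0.244],[-0.002,0,0.244]]' --turn '[[0,0,0],[0,0,0],[0,0,0],[0,0,0],[0,0,0],[0,0,0],[0,0,0],[0,0,0]]'

```text
clock: 19.55
tcp_pos: [0.6396, 0.0527, 0.0487]
orientation: [2.135, 2.303, 0.002]
contact_force: [0.5, -0.3, 0.0]
grip_width: 0.047
```

Request:
carry_out --offset '[[0,0,0.001],[0,0,0.002],[0,0,0.002]]' --turn '[[0,0,0],[0,0,0],[0,0,0]]'

```text
clock: 19.85
tcp_pos: [0.6394, 0.0525, 0.0477]
orientation: [2.135, 2.303, 0.001]
contact_force: [-1.2, -0.4, 5.7]
grip_width: 0.047
```

Touched down. Release, retract, and on to the navy jar.

Request:
carry_out --offset '[[0,0,0],[0,0,0],[0,0,0],[0,0,0],[0,0,0],[0,0,-0.08],[0,0,-0.16],[0,0,-0.24]]' --turn '[[0,0,0],[0,0,0],[0,0,0],[0,0,0],[0,0,0],[0,0,0],[0,0,0],[0,0,0]]' --hand 0

```text
clock: 20.65
tcp_pos: [0.6385, 0.0526, 0.1676]
orientation: [-2.135, -2.304, 0.001]
contact_force: [0.4, -0.3, 0.3]
grip_width: 0.0855
```

```bash
python3 -c "
from h import *
plan((.462,-.048,.17))"
```

```text
t 20.65 tcp [0.6385 0.0526 0.1676] grip 0.0855 F [ 0.4 -0.3  0.3] q [ 0.2   0.55 -0.52  1.68  0.32  0.99 -0.36]
turn [-0.0006 -0.0001 -0.0005]
(0.462, -0.048, 0.17) -> [-0.1737 -0.3672 -0.0045]
```

Request:
carry_out --offset '[[-0.174,-0.367,-0.004],[-0.174,-0.367,-0.004],[-0.174,-0.367,-0.004],[-0.174,-0.367,-0.004],[-0.174,-0.367,-0.004],[-0.174,-0.367,-0.004],[-0.174,-0.367,-0.004],[-0.174,-0.367,-0.004]]' --turn '[[0,0,0],[0,0,0],[0,0,0],[0,0,0],[0,0,0],[0,0,0],[0,0,0],[0,0,0]]'

```text
clock: 21.45
tcp_pos: [0.4639, -0.0471, 0.1688]
orientation: [2.134, 2.305, 0.002]
contact_force: [-0.2, 0.2, -0.5]
grip_width: 0.0853
```

```bash
python3 -c "
from h import *
f=imaging.grab_frame('wrist')
for x in outline_of('navy_jar','wrist')[:2]: print(x['score'],*jar(f,x['region']),[(t.min(),t.max()) for t in np.nonzero(x['region'])])
for n in ('top','scene'):
    f=imaging.grab_frame(n)
    for x in outline_of('royal_jar',n)[:4]: print(n,x['score'],*jar(f,x['region'],.012))
plan((.462,-.048,.17),(.462,-.048,.034))"
```

```text
0.66 [ 0.45985904 -0.04697142] 0.979374100414581 [(np.int64(158), np.int64(232)), (np.int64(271), np.int64(336))]
top 0.91 [0.64168543 0.05120025] 0.9415324549806637
top 0.75 [0.39369309 0.37415213] 2.087817485712719
top 0.67 [0.35277928 0.12662042] 1.8788313432463701
top 0.64 [0.3657001  0.22649205] 0.8753489260286607
scene 0.84 [0.37550368 0.23248616] 0.9502039758810119
scene 0.8 [0.63938525 0.05153901] 1.0230471387486433
scene 0.7 [0.3925849  0.37075575] 1.8369770238187788
scene 0.66 [0.35259689 0.12600635] 1.7892180160838684
t 21.75 tcp [ 0.4627 -0.0478  0.1684] grip 0.0853 F [ 0.5 -0.6 -0.1] q [ 0.47  0.29 -0.58  2.09  0.21  0.82 -0.15]
turn [-0.0001 -0.0002 -0.0002]
(0.462, -0.048, 0.17) -> [-0.0004 -0.0015 -0.0032]
(0.462, -0.048, 0.034) -> [-0.0004 -0.0014  0.2688]
```

Royal is within about 1.5 mm. Grasping navy.

Request:
carry_out --offset '[[0,-0.003,0.07],[0,-0.003,0.14],[0,-0.003,0.2],[0,-0.003,0.24],[0,-0.003,0.268],[0,-0.003,0.268],[0,-0.003,0.268]]' --turn '[[0,0,0],[0,0,0],[0,0,0],[0,0,0],[0,0,0],[0,0,0],[0,0,0]]'

```text
clock: 22.45
tcp_pos: [0.4614, -0.0481, 0.0349]
orientation: [2.135, 2.304, 0.0]
contact_force: [-0.1, 0.1, 0.1]
grip_width: 0.0856
```

Request:
carry_out --offset '[[0,0,0],[0,0,0],[0,0,0],[0,0,0],[0,0,0],[0,0,0],[0,0,0],[0,0,0]]' --turn '[[0,0,0],[0,0,0],[0,0,0],[0,0,0],[0,0,0],[0,0,0],[0,0,0],[0,0,0]]' --hand 1

```text
clock: 23.25
tcp_pos: [0.4615, -0.0484, 0.0355]
orientation: [2.135, 2.303, 0.001]
contact_force: [-1.8, -0.2, 7.8]
grip_width: 0.0471
```

```bash
python3 -c "
from h import *
plan((.6335,.1255,.17))"
```

```text
t 23.25 tcp [ 0.4615 -0.0484  0.0355] grip 0.0471 F [-1.8 -0.2  7.8] q [ 0.35  0.51 -0.45  2.18  0.43  0.54 -0.35]
turn [ 0.0009  0.0005 -0.0008]
(0.6335, 0.1255, 0.17) -> [ 0.3207  0.3697 -0.2687]
```

Request:
carry_out --offset '[[0,0,-0.05],[0,0,-0.12],[0,0,-0.2],[0.03,0.035,-0.27],[0.08,0.093,-0.27],[0.14,0.162,-0.27],[0.2,0.231,-0.27],[0.26,0.3,-0.27]]' --turn '[[0,0,0],[0,0,0],[0,0,0],[0,0,0],[0,0,0],[0,0,0],[0,0,0],[0,0,0]]'

```text
clock: 24.05
tcp_pos: [0.6017, 0.0936, 0.17]
orientation: [2.136, 2.303, 0.0]
contact_force: [0.6, -0.0, -0.9]
grip_width: 0.0471
```

Request:
carry_out --offset '[[0.03,0.035,0],[0.061,0.07,0],[0.061,0.07,0],[0.061,0.07,0],[0.061,0.07,0],[0.061,0.07,0]]' --turn '[[0,0,0],[0,0,0],[0,0,0],[0,0,0],[0,0,0],[0,0,0]]'

```text
clock: 24.65
tcp_pos: [0.6328, 0.1245, 0.1696]
orientation: [2.137, 2.303, -0.001]
contact_force: [-0.4, 0.1, -1.8]
grip_width: 0.0474
```

```bash
python3 -c "
from h import *
f=imaging.grab_frame('wrist')
for x in outline_of('navy_jar','wrist')[:2]: print(x['score'],*jar(f,x['region'],.134))
for x in outline_of('black_jar','wrist')[:2]: print('black',x['score'],*jar(f,x['region'],.012))
plan((.634,.125,.17),(.634,.125,.048))"
```

```text
0.65 [0.63352536 0.12618837] 0.9611349700509143
black 0.76 [0.62775188 0.19774023] 0.9739699730319898
t 24.8 tcp [0.6331 0.1251 0.1697] grip 0.0468 F [0.  0.4 0.1] q [ 0.11  0.57 -0.56  1.67  0.34  1.01 -0.49]
turn [ 0.0001  0.0003 -0.0012]
(0.634, 0.125, 0.17) -> [-0.0003  0.0019 -0.0005]
(0.634, 0.125, 0.048) -> [-2.000e-04  1.800e-03  2.435e-01]
```

Request:
carry_out --offset '[[0,0,0.07],[0,0,0.15],[0,0,0.2],[0,0,0.225],[0,0,0.236],[0,0,0.243],[0,0,0.244],[0,0,0.244]]' --turn '[[0,0,0],[0,0,0],[0,0,0],[0,0,0],[0,0,0],[0,0,0],[0,0,0],[0,0,0]]'

```text
clock: 25.6
tcp_pos: [0.6341, 0.1261, 0.0488]
orientation: [2.135, 2.303, 0.003]
contact_force: [0.7, -0.2, -0.2]
grip_width: 0.0469
```

Request:
carry_out --offset '[[0,0,0.001],[0,0,0.002],[0,0,0.002]]' --turn '[[0,0,0],[0,0,0],[0,0,0]]'

```text
clock: 25.9
tcp_pos: [0.6338, 0.126, 0.0476]
orientation: [2.135, 2.303, 0.002]
contact_force: [-1.6, -1.3, 5.6]
grip_width: 0.0472
```

Touched down. Release, lift, and back away for the check.

Request:
carry_out --offset '[[0,0,0],[0,0,0],[0,0,0],[0,0,0],[0,0,0],[0,0,-0.08],[0,0,-0.16],[0,0,-0.24]]' --turn '[[0,0,0],[0,0,0],[0,0,0],[0,0,0],[0,0,0],[0,0,0],[0,0,0],[0,0,0]]' --hand 0

```text
clock: 26.7
tcp_pos: [0.6329, 0.1258, 0.1676]
orientation: [-2.135, -2.304, 0.001]
contact_force: [1.0, -0.0, -0.4]
grip_width: 0.0853
```

Request:
carry_out --offset '[[0,0,-0.1],[-0.3,-0.28,-0.1],[-0.3,-0.28,-0.1],[-0.3,-0.28,-0.1],[-0.3,-0.28,-0.1],[-0.3,-0.28,-0.1],[-0.3,-0.28,-0.1],[-0.3,-0.28,-0.1]]' --turn '[[0,0,0],[0,0,0],[0,0,0],[0,0,0],[0,0,0],[0,0,0],[0,0,0],[0,0,0]]'

```text
clock: 27.5
tcp_pos: [0.506, -0.0332, 0.217]
orientation: [2.134, 2.305, 0.002]
contact_force: [-0.8, 0.2, 0.8]
grip_width: 0.0855
```

```bash
python3 - <<'E'
from h import *
for n in ("top","scene"):
    f=imaging.grab_frame(n)
    cv2.imwrite(f"pics/{n}_end.png",f["pixels"][:,:,::-1])
    for k in "white pale sky royal navy black red yellow".split():
        z=0 if k in("red","yellow") else .012
        d=outline_of(k+"_jar",n)
        for x in d[:1 if k!="royal" else 2]:
            p,a=jar(f,x["region"],z); print(n,k,round(x["score"],2),p.round(4),round(a,2))
    if n=="top":
        cv2.imwrite("pics/crop_end.png",cv2.resize(f["pixels"][110:290,160:500,::-1],None,fx=2.3,fy=2.3,interpolation=cv2.INTER_CUBIC))
plan()
E
```

```text
top sky 0.66 [ 0.6427 -0.0025] 0.23
top royal 0.83 [0.3935 0.3736] 1.81
top royal 0.72 [0.3529 0.1267] 1.84
top navy 0.82 [0.6353 0.1267] 0.91
top black 0.71 [0.6272 0.196 ] 1.03
top yellow 0.48 [ 0.4521 -0.3099] 0.55
scene white 0.84 [ 0.6561 -0.1675] 0.89
scene pale 0.96 [ 0.6531 -0.094 ] 0.92
scene sky 0.96 [ 0.6472 -0.0209] 1.01
scene royal 0.79 [0.6407 0.0528] 0.99
scene royal 0.71 [0.3912 0.3708] 2.0
scene navy 0.72 [0.635  0.1248] 0.92
scene black 0.8 [0.6304 0.1966] 0.99
scene red 0.88 [ 0.4893 -0.1678] 0.94
scene yellow 0.62 [ 0.4464 -0.2999] 0.99
t 28.4 tcp [ 0.505  -0.0344  0.2166] grip 0.0854 F [ 0.5 -0.5  0.1] q [ 0.46  0.29 -0.6   1.95  0.2   0.96 -0.17]
turn [ 0.      0.     -0.0007]
```

View pics/crop_end.png

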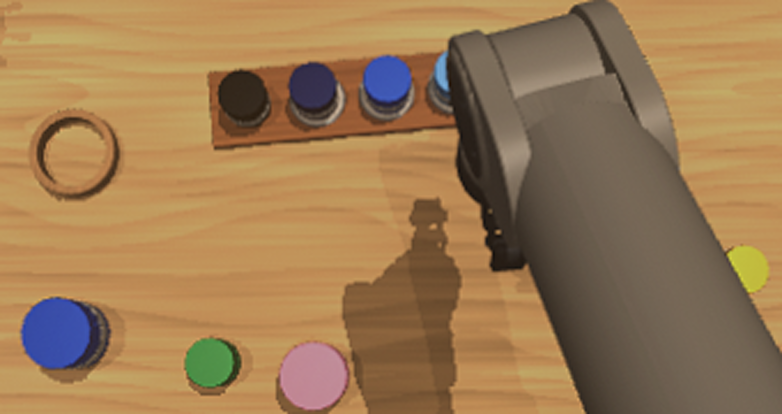

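View pics/scene_end.png

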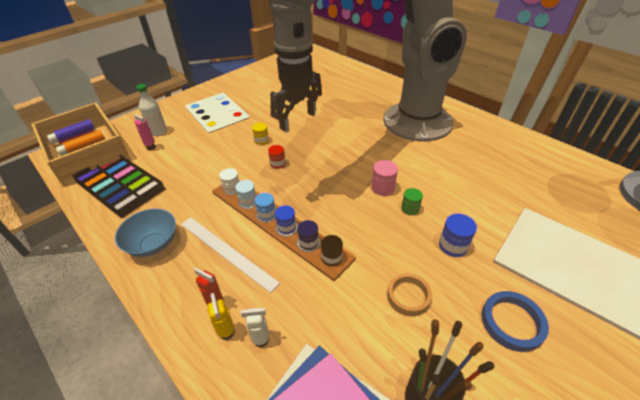

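The scene view shows white, pale, sky, royal, navy and black in line from (229,180) to (331,249), all upright. Overhead, the arm hides pale, so I'll move it aside for one clear check of the centring.

Request:
carry_out --offset '[[-0.6,0,0],[-0.6,0,0],[-0.6,0,0],[-0.6,0,0],[-0.6,0,0],[-0.6,0,0],[-0.6,0,0],[-0.6,0,0]]' --turn '[[0,0,0.1],[0,0,0.2],[0,0,0.3],[0,0,0.4],[0,0,0.4],[0,0,0.4],[0,0,0.4],[0,0,0.4]]'

```text
clock: 29.2
tcp_pos: [0.5272, -0.3349, 0.216]
orientation: [-2.723, -1.566, 0.0]
contact_force: [0.5, 1.0, -0.4]
grip_width: 0.0855
```

```bash
python3 - <<'E'
from h import *
f=imaging.grab_frame("top")
for k in "white pale sky royal navy black red".split():
    for x in outline_of(k+"_jar","top")[:1 if k!="royal" else 2]:
        p,a=jar(f,x["region"],0 if k=="red" else .012); print(k,round(x["score"],2),p.round(4),round(a,2))
cv2.imwrite("pics/crop_end2.png",cv2.resize(f["pixels"][115:185,240:440,::-1],None,fx=4,fy=4,interpolation=cv2.INTER_CUBIC))
E
```

```text
white 0.66 [ 0.656  -0.1613] 1.02
sky 0.9 [ 0.6482 -0.0183] 0.96
royal 0.9 [0.3532 0.1267] 1.85
royal 0.62 [0.3659 0.2271] 0.96
navy 0.87 [0.6348 0.1259] 0.97
black 0.94 [0.6283 0.1969] 0.96
red 0.95 [ 0.4891 -0.1662] 0.92
```

View pics/crop_end2.png

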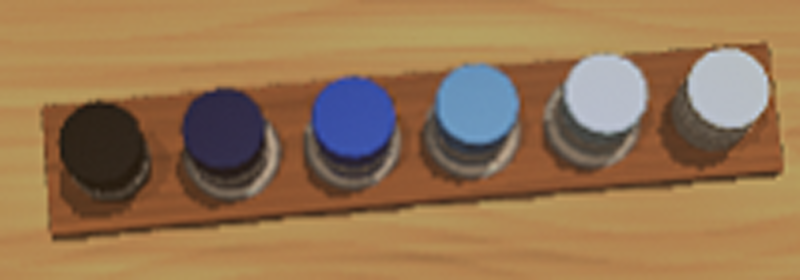

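The crop shows all six jars upright in order, with mark rims visible round each blue jar. Centring offsets are about 1–3 mm and the white, black and red jars are unmoved. Handing in.

```bash
python3 -c "
from bench import r
print(r.hand_in(), r.get_obs()['clock'])"
```

```text
the job is handed in; nothing more can be done
the job is handed in; nothing more can be done
```

The four blue jars are on the four marks of the ledge, running pale, sky, royal, navy from the white jar to the black jar. I handed the job in at about 29 s. For the royal jar I took the smaller of the two blue ones.

**Last checks:**
- **Centring:** All four jars stood upright. Sky, royal and navy measured about 1 to 2.5 mm off centre.
- **Pale jar:** This one was less certain. The overhead camera put it about 2 mm off just after placing, and the side camera later read about 3.8 mm. In the final overhead picture the network missed pale (and the royal jar on its mark), so there I judged both by eye.
- **Jars to leave:** White, black, red and yellow measured within about 3 mm of where they started, which is about the cameras' accuracy. The final overhead check did not include yellow; the side camera saw it in place just before.
- **Tape roll:** It looked unmoved in the pictures; I did not measure it.
- **Forces:** The highest contact force reported was about 13 N.

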